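Crack open the stuck seasoning box

TASK

The lid of the wooden seasoning box on the carving bench is bolted and its rubber gasket has stuck fast. Pull the bolt's upright knob straight back from the lid until you feel it come up against its stop, then lift the lid by its bar handle hard enough to break the seal, without letting its front edge fly up more than about 80 mm, and finish while still holding the lid in the gripper, steady and slightly open, with the front edge about 40 mm above its closed height. Leave the mallet, the gouge and the tin where they lie.

Things in the scene. Friction and masses are not known exactly. Their poses are not given: they have to be found in the camera images.
- box: Plywood box 250 (x) x 300 (y) x 110 mm high, screwed to the bench, lid hinged along its far (+x) top edge; a wooden bolt block 100 x 120 mm, top 130 mm above the bench, stands out from the middle of its front (-x) face. Origin: centre of the box's underside (block not counted), at bench height; x points from the bolt to the hinge, z up. Position and yaw vary.
- bolt_knob (a point): Grip point on the bolt's upright steel knob (16 mm across): 173 mm above the bench; knob top 191 mm, tops of the two staples guiding the bolt 150 mm. The bolt, a 12 mm rod along the box's x, lies on the block, its end over the lid's front edge. Knob at x = -165, y = 0 mm of the box when fully in; it is drawn along the box's -x. The point moves with it.
- bolt (a joint): Bolt travel in m: 0 fully in (over the lid, lid locked), 0.030 fully drawn back against its solid stop, clear of the lid. Starts between 0 and 0.005. Slides with about 2 N of friction and stays where it is left.
- handle (a point): Centre of the lid's bar handle: a steel bar 12 mm thick, 120 mm long along the box's y, on a post at each end. Closed: 174 mm above the bench, 42 mm above the lid's top face, at x = -75, y = 0 mm of the box. It moves with the lid on an arc about the hinge.
- lid_edge (a point): Middle of the lower front edge of the lid (250 x 300 x 18 mm, about 0.45 to 0.7 kg, with a skirt inside the box at either side). Closed, it is 114 mm above the bench, at x = -125 mm of the box. Its rise is 250 mm times the sine of the lid's angle.
- hinge (a point): Middle of the lid's hinge line, which runs along the box's y at x = +125 mm, 114 mm above the bench. Does not move with the lid.
- lid (a joint): Lid angle in rad: 0 closed, grows as the front edge rises; 0.16 is 40 mm at the front edge. The stuck gasket resists with a peak of about 13 to 22 N at the handle (lid weight included) at about 5 mm of front edge rise; beyond about 12 mm mainly the lid's weight, about 3 to 6 N at the handle, is left. It falls shut and sticks again if let go.
- mallet: Bystander: wooden mallet lying beside the box on its +y side, head 110 x 70 x 58 mm, handle 28 mm thick to its -x, 255 mm long in all. Origin at bench height, 40 mm towards the handle from the head's centre.
- gouge: Bystander: carver's gouge lying beside the box on its -y side, 233 mm long along its x, 24 mm thick. Origin near its middle at bench height.
- tin: Bystander: plain metal tin of wax, 70 mm across, 60 mm high, standing in front of the box beside the bolt block. Origin: centre of its underside.

How it is judged:
On the way, in this order (a step that is already met when the one before it is completed fails the run):
1. the bolt is drawn back against its stop with the lid still shut (value of joint bolt above 0.027 m and value of joint lid below 0.03 rad), for 0.1 s.
2. the lid is broken free of its seal (value of joint lid above 0.07 rad), for 0.1 s.
At the end, for the whole second after the job is handed in: The lid stands still (under 0.05 rad/s) at 0.10 to 0.22 rad, so its front edge is 25 to 55 mm above its closed height, carried by the gripper's fingers (over 1 N) and by none of the other objects, and the bolt is still drawn back (at least 24 of its 30 mm) (value of joint lid between 0.1 and 0.22 rad and velocity of joint lid between -0.05 and 0.05 rad/s and contact force between the fingers and lid above 1 N and contact force between lid and mallet below 0.1 N and contact force between lid and gouge below 0.1 N and contact force between lid and tin below 0.1 N and value of joint bolt above 0.024 m); the arm keeps its last pose, push and grip.
It fails at once if the lid flew up: its front edge rose by more than 95 mm (value of joint lid above 0.39 rad).
It fails at once if the mallet was disturbed (moved over 25 mm) (distance of mallet from where it was at the start of the episode above 0.025 m).
It fails at once if the gouge was disturbed (moved over 25 mm) (distance of gouge from where it was at the start of the episode above 0.025 m).
It fails at once if the tin was disturbed (moved over 25 mm) (distance of tin from where it was at the start of the episode above 0.025 m).
It also fails if it takes over 45 s, if anything falls off the work surface, if the arm or the gripper's body presses on something with over 40 N, if the wrist force passes 120 N, or if a joint passes its speed limit or range.

ROBOT

A 7-joint arm with a two-finger parallel gripper is mounted at the origin on the work surface. World frame = base frame: x ahead of the robot, y to its left, z up, the work surface at z = 0. Lengths are in m, angles in rad, forces in N, time in s.
With the tool pointing down it reaches from about 0.4 to 0.9 m from the base axis. Payload 5.6 kg.
Tool frame: the origin (TCP) lies at the very end of the fingers, on their centre line; the grasp point (between the pads) lies 19 mm behind it (robot.grip_point_offset is the distance from the TCP to the grasp point, in m); z points along the fingers, y is the line along which they close (so a half turn about z gives the same grasp; the last joint's range is limited). The gripper opens to 92 mm and grips with 3 to 60 N. Pads are 20 mm wide; open, the fingers measure 128 mm over their backs; the gripper's body (75 mm by 189 mm) begins 69 mm behind the grasp point.
Start: joints at [-1.308, 0.468, -0.012, 1.603, 0.006, 1.071, -0.056], TCP at [0.196, 0.62, 0.215] pointing down, gripper open.
Joint ranges: [-2.53, 2.53], [-0.31, 2.02], [-1.57, 1.55], [0.28, 2.44], [-1.29, 4.43], [0.15, 1.84], [-2.92, 2.92]. Speed limits (rad/s): [2.57, 2.57, 3.14, 3.14, 3.14, 3.14, 3.14].

INTERFACE

Orientations are given as [roll, pitch, yaw] about the fixed x, y, z axes, in that order (R = Rz(yaw) Ry(pitch) Rx(roll)).
In Python, from workcell import robot gives the robot as it stands.
- The arm moves only by the tool play_rows, never from a script. Its argument "commands" is text: rows parted by semicolons, each of 5 numbers parted by spaces: the gripper command: -1 is shut, 1 is fully open, values between are in proportion, then the shift along the tool's x, y, z in mm, then the turn about the tool's z in degrees. A call has 1 to 5 rows; each row is the pose to reach, as a shift and turn from the pose commanded when the call began, along the tool's axes at that moment; what a row does not reach only later rows make up. A row lasts 1/8 s, in which the tool goes at most 62.5 mm and 10.7 degrees, less where a joint would pass 70% of its speed; a pose out of reach is approached as far as the arm can. A call with a gripper value outside its range is refused whole. The fingers move at their own pace and stop on an object; "newtons" is the grip in N (left out, the last holds). Time passes only in rows, so rows that repeat a pose let the fingers close. It gives the time, the measured TCP pose, the force, the opening and the grip force at its end, in the units of the state.
- robot.sense(): the state, without advancing time (a new reading comes with each control period).
- robot.camera(name): name is "side" or "top"; returns a dict with "frame" (420x560x3 uint8, blue, green, red), "z_map" (420x560 float32, m along the optical axis (not along the pixel's ray), 0 where there is no reading), "fx", "fy", "cx", "cy" (pixels), "rvec" (rotation vector, rad) and "tvec" (3), from world to camera coordinates, as OpenCV has them. Camera axes: x right, y down, z forward; pixel columns grow to the right and rows downward; lengths in m; the calibration is good to about 2 mm. A picture is of the moment at which its call begins.
- robot.job_done(): hands the job in; it is judged then, once.
The state is a dict: "clock": time; "joint_positions": joint angles; "qvel": joint speeds; "tau": joint torques, N m; "ee_pos": TCP position; "tcp_rot": TCP orientation; "ft_force": force on the tool from outside, world axes, zero at the start; "moment": the same for the moment, N m; "gripper_width": opening from 0.0 (shut) to 1.0 (fully open); "gripper_force": force on a finger pad.
Only numpy, scipy, OpenCV 4.12 (cv2) and the standard library are available. Lean on these libraries where they do the work, as an engineer would, in place of code of your own. Each camera call takes 0.05 s, during which the arm holds its last target. There are 200 camera calls.

## Working session

There is one attempt and no reset: what is moved stays moved. The work goes in short steps, Python scripts to look and compute and a tool call to move; the robot and the scene stay as the last step left them, time stands still between calls to the robot, and variables do not carry over. Pictures are saved under pics/ and viewed, at most 10 in all, crops included, and the job is handed in when it is done.

Besides the shell and the picture viewer there is one more tool, called after "Call:" in YAML: its name, and indented under it one key for each argument. play_rows: Moves the arm, as the interface text tells. Its arguments: {"type":"object","properties":{"commands":{"type":"string"},"newtons":{"type":"number"}},"required":["commands"]}

```bash
mkdir -p pics; ls; python3 - <<'E'
from workcell import robot
import cv2,numpy as np
for n in("side","top"):
    c=robot.camera(n);cv2.imwrite(f"pics/{n}0.png",c["frame"]);np.savez(f"{n}0.npz",**c)
    R=cv2.Rodrigues(np.array(c["rvec"]))[0];print(n,-R.T@np.array(c["tvec"]).ravel(),R[2],(c["z_map"]>0).mean())
print(robot.sense())
E
```

```text
pics
side [0.47293165 0.62219153 0.86667515] [ 0.16600146 -0.62333274 -0.76413338] 0.9959906462585034
top [0.53838282 0.02517672 0.96878148] [ 0.100173    0.01471525 -0.99486121] 0.9960671768707483
{'clock': 0.1, 'joint_positions': array([-1.30800708,  0.46824318, -0.01158182,  1.60351541,  0.00600254,
        1.07140069, -0.05630887]), 'qvel': array([ 0.00038258, -0.00123648, -0.00090541, -0.00224361,  0.0004799 ,
       -0.00065259, -0.00094328]), 'tau': array([ 8.78485007e-04, -5.21648455e+01, -1.25038333e-02, -2.44365692e+01,
       -5.68302604e-02,  1.40651251e-02,  4.15767772e-05]), 'ee_pos': array([0.19560221, 0.61933164, 0.21377207]), 'tcp_rot': array([-3.14006509e+00,  1.24204454e-04,  2.83571256e+00]), 'ft_force': array([ 0.10354578, -0.16812802, -0.28589577]), 'moment': array([-0.00770077, -0.00726054, -0.00149038]), 'gripper_force': 0.0, 'gripper_width': 1.002505334457967}
```

View pics/side0.png

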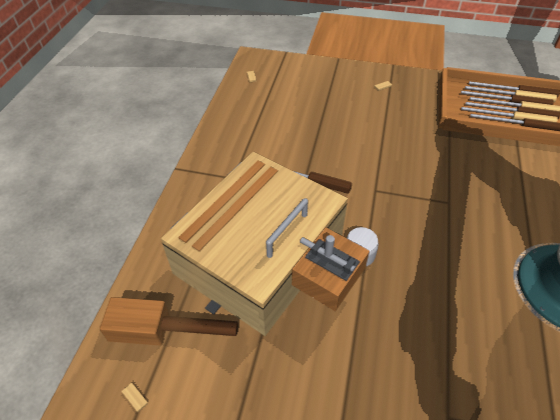

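View pics/top0.png

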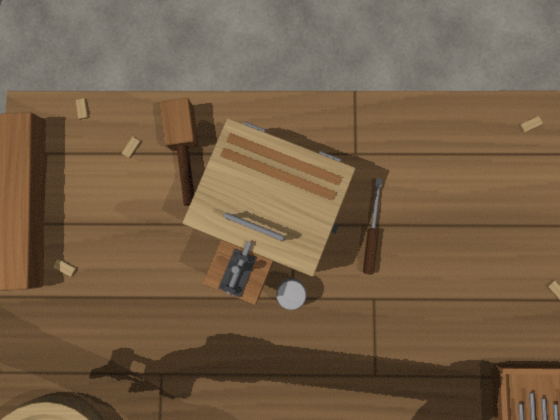

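The side view shows the lid with its bar from about (270,250) to (306,204) and the knob at (329,240). The top view shows the bar from (225,216) to (284,238), the bolt running (248,245) to (232,290), the tin at (291,295), the mallet on the left and the gouge on the right.

```bash
cat > h.py <<'E'
import numpy as np,cv2
def load(n):
    c=dict(np.load(n+".npz"));c["R"]=cv2.Rodrigues(c["rvec"])[0];c["K"]=np.array([[c["fx"],0,c["cx"]],[0,c["fy"],c["cy"]],[0,0,1]],float);c["t"]=c["tvec"].reshape(3);return c
def cloud(c):
    v,u=np.mgrid[:420,:560];z=c["z_map"]
    p=np.dstack([(u-c["cx"])/c["fx"]*z,(v-c["cy"])/c["fy"]*z,z]);return (p-c["t"])@c["R"]
def plane(c,u,v,z):
    d=c["R"].T@np.linalg.solve(c["K"],[u,v,1]);o=-c["R"].T@c["t"];return o+d*(z-o[2])/d[2]
def tri(a,b,pa,pb):
    P=[c["K"]@np.c_[c["R"],c["t"]] for c in(a,b)]
    X=cv2.triangulatePoints(P[0],P[1],np.array(pa,float).reshape(2,1),np.array(pb,float).reshape(2,1)).ravel();return X[:3]/X[3]
E
python3 - <<'E'
from h import *
s,t=load("side0"),load("top0")
np.set_printoptions(precision=4,suppress=True)
for n,c in(("side",s),("top",t)):
    W=cloud(c);hsv=cv2.cvtColor(c["frame"],cv2.COLOR_BGR2HSV);Z=W[...,2]
    near=np.linalg.norm(W[...,:2]-[0.55,0.15],axis=2)<0.25
    print(n)
    lid=near&(abs(Z-.132)<.005)
    lab,cc,st,ce=cv2.connectedComponentsWithStats(lid.astype(np.uint8))
    i=1+st[1:,4].argmax();P=W[cc==i]; r=cv2.minAreaRect(P[:,:2].astype(np.float32)); print(" lid",r,np.median(P[:,2]),cv2.boxPoints(r).round(4).tolist())
    g=near&(hsv[...,1]<70)&(Z>.145)&(Z<.25)
    lab,cc,st,ce=cv2.connectedComponentsWithStats(g.astype(np.uint8))
    for k in range(1,lab):
        if st[k,4]<12: continue
        P=W[cc==k];r=cv2.minAreaRect(P[:,:2].astype(np.float32));q=cv2.minAreaRect(np.argwhere(cc==k)[:,::-1].astype(np.float32))
        print(" grey",st[k],ce[k],"mean",P.mean(0),"z",np.percentile(P[:,2],[5,50,95]),r, "px",cv2.boxPoints(q).round(0).tolist())
# handle ends across two views
a=tri(s,t,(270,246),(226,216));b=tri(s,t,(306,204),(284,238));print("handle ends",a,b,(a+b)/2)
E
python3 - <<'E'
import cv2,numpy as np
a=cv2.imread('pics/side0.png')[190:300,250:390];b=cv2.imread('pics/top0.png')[190:320,190:330]
f=lambda x:cv2.resize(x,(400,400),interpolation=cv2.INTER_NEAREST)
cv2.imwrite('pics/crop.png',np.hstack([f(a),f(b)]))
E
```

```text
side
 lid ((0.6091798543930054, 0.08595220744609833), (0.3016912341117859, 0.3419053852558136), 68.44849395751953) 0.13263210223929683 [[0.39480000734329224, 0.00839999970048666], [0.7128000259399414, -0.11710000038146973], [0.8235999941825867, 0.16349999606609344], [0.5055999755859375, 0.289000004529953]]
 grey [266 198  42  56 446] [285.9596 223.7803] mean [0.591  0.1007 0.1752] z [0.152  0.1788 0.182 ] ((0.5904582738876343, 0.0956895500421524), (0.13001959025859833, 0.012371174059808254), 68.48094940185547) px [[261.0, 247.0], [303.0, 196.0], [313.0, 204.0], [270.0, 255.0]]
 grey [307 235  49  36 403] [331.2084 250.6799] mean [0.4995 0.1317 0.1596] z [0.1454 0.1509 0.192 ] ((0.5008405447006226, 0.12917545437812805), (0.026781447231769562, 0.09919720888137817), 69.08724212646484) px [[304.0, 247.0], [315.0, 227.0], [362.0, 251.0], [351.0, 272.0]]
top
 lid ((0.6096351742744446, 0.08757893741130829), (0.29993632435798645, 0.342511385679245), 68.36466217041016) 0.1313510403818173 [[0.3952000141143799, 0.011300000362098217], [0.7135000228881836, -0.11500000208616257], [0.82410001754760
[... 834 characters left out ...]
x [[236.0, 258.0], [238.0, 253.0], [249.0, 258.0], [246.0, 263.0]]
 grey [231 263  11  12  79] [236.3924 269.0127] mean [0.5048 0.1278 0.1801] z [0.1457 0.1897 0.193 ] ((0.503355085849762, 0.1300409436225891), (0.01504638884216547, 0.02101225033402443), 40.17287063598633) px [[230.0, 268.0], [239.0, 263.0], [244.0, 270.0], [234.0, 276.0]]
 grey [223 284  13  10  73] [229.1781 289.2877] mean [0.4622 0.1461 0.1487] z [0.1452 0.149  0.1514] ((0.4634881317615509, 0.14656120538711548), (0.018184736371040344, 0.024708794429898262), 1.3690065145492554) px [[223.0, 284.0], [235.0, 284.0], [235.0, 293.0], [223.0, 293.0]]
handle ends [0.6103 0.1524 0.1672] [0.5665 0.0341 0.1616] [0.5884 0.0932 0.1644]
```

View pics/crop.png

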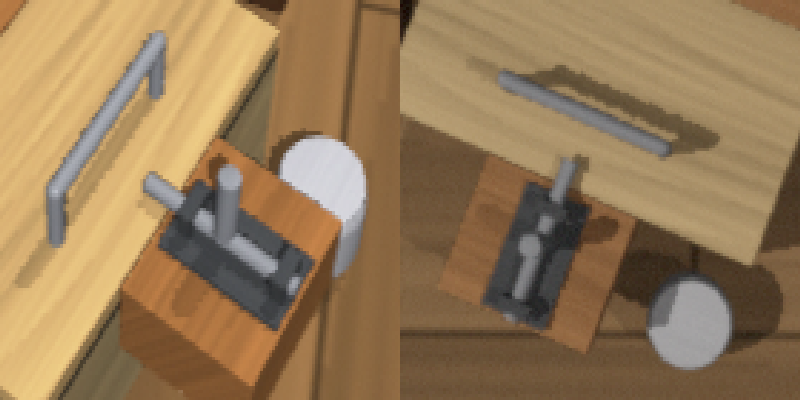

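The crop shows the knob at the middle of the bolt, between the two staples, and the bar standing clear of the lid. The box yaw is about -21.5°, the handle is at (0.590, 0.095) and the knob at (0.505, 0.128). The measured tops (bar 0.180, knob 0.191, lid 0.132) agree with the text. I will close the gripper along the box's x for both grasps.

```bash
cat > go.py <<'E'
import sys,numpy as np
from scipy.spatial.transform import Rotation as Ro
from workcell import robot
s=robot.sense();R=Ro.from_euler('xyz',s["tcp_rot"]);p=s["ee_pos"]
np.set_printoptions(precision=4,suppress=True)
print("t",s["clock"],"tcp",p,np.degrees(s["tcp_rot"]).round(1),"F",s["ft_force"],"w",s["gripper_width"],"gf",s["gripper_force"])
if len(sys.argv)>3:
    T=np.array(list(map(float,sys.argv[1:4])));print("shift mm",(R.inv().apply(T-p)*1000).round(1))
    y=R.apply([0,1,0]);a=np.degrees(np.arctan2(y[1],y[0]));print("turn about tool z",(a+21.5).round(1))
E
python3 go.py 0.505 0.1285 0.16
python3 - <<'E'
from h import *
for n in("side0","top0"):
    c=load(n);W=cloud(c);m=(W[...,2]>.186)&(np.linalg.norm(W[...,:2]-[.505,.128],axis=2)<.03)
    print(n,m.sum(),W[m].mean(0),np.argwhere(m).mean(0)[::-1])
E
```

```text
t 0.1 tcp [0.1956 0.6193 0.2138] [-179.9    0.   162.5] F [ 0.1035 -0.1681 -0.2859] w 1.002505334457967 gf 0.0
shift mm [-442.8 -374.8   54.4]
turn about tool z 94.0
side0 64 [0.50430368 0.12858529 0.19095685] [330.0625   238.796875]
top0 52 [0.50425367 0.12917941 0.19072872] [235.  269.5]
```

Call:
play_rows:
  commands: "0.3 0 0 -60 0; 0.3 0 0 -110 0"
  newtons: 30

```text
clock: 0.35
ee_pos: [0.1957, 0.6196, 0.3256]
tcp_rot: [-3.141, 0.0, 2.836]
ft_force: [0.1, 0.9, 0.5]
gripper_width: 0.805
gripper_force: 0.0
```

Call:
play_rows:
  commands: "0.3 -442 -375 0 94; 0.3 -442 -375 0 94; 0.3 -442 -375 0 94; 0.3 -442 -375 0 94; 0.3 -442 -375 0 94"

```text
clock: 0.98
ee_pos: [0.3628, 0.3533, 0.3244]
tcp_rot: [-3.141, -0.0, 1.892]
ft_force: [0.3, -0.2, -0.4]
gripper_width: 0.65
gripper_force: 0.0
```

```bash
python3 go.py 0.5043 0.1288 0.16
```

```text
t 0.975 tcp [0.3628 0.3533 0.3244] [-180.    -0.   108.4] F [ 0.3216 -0.1794 -0.3621] w 0.6497517773897196 gf 0.0
shift mm [-257.7   63.4  164.4]
turn about tool z 39.9
```

Call:
play_rows:
  commands: "0.1 -258 63 0 40; 0.1 -258 63 0 40; 0.1 -258 63 0 40; 0.1 -258 63 0 40; 0.1 -258 63 0 40"

```text
clock: 1.6
ee_pos: [0.5061, 0.1269, 0.3246]
tcp_rot: [3.141, 0.001, 1.193]
ft_force: [0.1, 0.3, -0.5]
gripper_width: 0.545
gripper_force: 0.0
```

Call:
play_rows:
  commands: "0.1 0 0 0 0; 0.1 0 0 0 0"

```text
clock: 1.85
ee_pos: [0.5038, 0.1333, 0.3242]
tcp_rot: [-3.14, 0.0, 1.204]
ft_force: [0.3, 0.1, -0.3]
gripper_width: 0.548
gripper_force: 0.0
```

```bash
python3 go.py 0.5043 0.1288 0.16
```

```text
t 1.85 tcp [0.5038 0.1333 0.3242] [-179.9    0.    69. ] F [ 0.3172  0.1102 -0.3428] w 0.5483998392514854 gf 0.0
shift mm [ -4.    2.3 164.2]
turn about tool z 0.5
```

Call:
play_rows:
  commands: "0.1 -4 2 60 0.5; 0.1 -4 2 110 0.5; 0.1 -4 2 110 0.5; 0.1 -4 2 110 0.5"

```text
clock: 2.35
ee_pos: [0.506, 0.1281, 0.2163]
tcp_rot: [3.14, -0.002, 1.193]
ft_force: [0.0, -0.3, 0.5]
gripper_width: 0.552
gripper_force: 0.0
```

```bash
python3 go.py 0.5043 0.1288 0.16; python3 - <<'E'
from workcell import robot
import cv2,numpy as np
a=robot.camera("side")["frame"][130:330,220:420];b=robot.camera("top")["frame"][170:370,150:350]
cv2.imwrite("pics/c1.png",cv2.resize(np.hstack([a,b]),(800,400)))
E
```

```text
t 2.35 tcp [0.506  0.1281 0.2163] [179.9  -0.1  68.4] F [ 0.0202 -0.3426  0.5453] w 0.5520681079047733 gf 0.0
shift mm [-0.1 -1.9 56.3]
turn about tool z -0.1
```

View pics/c1.png

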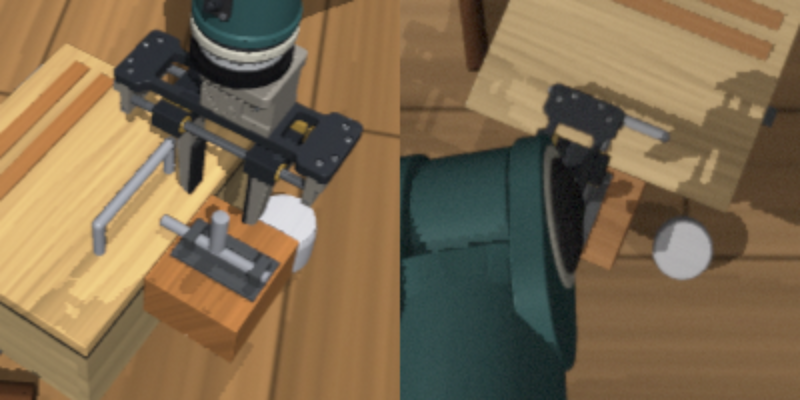

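The fingers straddle the knob in line with the bolt: the knob is at crop pixel (218,225) and the fingertips are at (190,185) and (250,220). The way down is clear.

Call:
play_rows:
  commands: "0.1 0 -2 30 0; 0.1 0 -2 56 0; 0.1 0 -2 56 0; 0.1 0 -2 56 0"

```text
clock: 2.95
ee_pos: [0.5045, 0.128, 0.1604]
tcp_rot: [3.14, -0.002, 1.191]
ft_force: [0.7, -0.2, 0.7]
gripper_width: 0.55
gripper_force: 0.0
```

Call:
play_rows:
  commands: "-1 0 0 0 0; -1 0 0 0 0; -1 0 0 0 0; -1 0 0 0 0; -1 0 0 0 0"
  newtons: 20

```text
clock: 3.58
ee_pos: [0.5037, 0.1275, 0.1589]
tcp_rot: [3.141, -0.0, 1.191]
ft_force: [1.3, 0.1, 1.3]
gripper_width: 0.165
gripper_force: 20.0
```

```bash
python3 go.py 0.5043 0.1288 0.16
```

```text
t 3.575 tcp [0.5037 0.1275 0.1589] [179.9  -0.   68.2] F [1.263  0.0523 1.3181] w 0.1645716173902714 gf 20.000208020210266
shift mm [ 1.4  0.  -1.1]
turn about tool z -0.3
```

The gripper holds the 16 mm knob. The pull is along the tool's -y, so I draw it back in steps.

Call:
play_rows:
  commands: "-1 0 -6 0 0; -1 0 -12 0 0; -1 0 -18 0 0; -1 0 -21 0 0; -1 0 -21 0 0"

```text
clock: 4.2
ee_pos: [0.4832, 0.1357, 0.1588]
tcp_rot: [-3.141, -0.0, 1.192]
ft_force: [-0.6, -1.1, 5.2]
gripper_width: 0.167
gripper_force: 20.0
```

Call:
play_rows:
  commands: "-1 0 -2 0 0; -1 0 -4 0 0; -1 0 -4 0 0"

```text
clock: 4.58
ee_pos: [0.4801, 0.1369, 0.1588]
tcp_rot: [3.141, -0.0, 1.191]
ft_force: [1.4, -1.4, 6.0]
gripper_width: 0.17
gripper_force: 20.0
```

Call:
play_rows:
  commands: "-1 0 -2 0 0; -1 0 -4 0 0; -1 0 -4 0 0"

```text
clock: 4.95
ee_pos: [0.479, 0.1373, 0.1589]
tcp_rot: [3.136, -0.001, 1.19]
ft_force: [9.4, -2.7, -2.3]
gripper_width: 0.167
gripper_force: 20.0
```

Call:
play_rows:
  commands: "-1 0 -2 0 0; -1 0 -4 0 0; -1 0 -4 0 0"

```text
clock: 5.32
ee_pos: [0.4788, 0.1374, 0.159]
tcp_rot: [3.128, -0.003, 1.189]
ft_force: [19.4, -6.4, -10.6]
gripper_width: 0.167
gripper_force: 20.0
```

The stop is confirmed: the force rose to 20 N with no further motion. I relax the pull, release, and look.

Call:
play_rows:
  commands: "-1 0 6 0 0; -1 0 6 0 0; 0.1 0 6 0 0; 0.1 0 6 0 0; 0.1 0 6 0 0"

```text
clock: 5.95
ee_pos: [0.4773, 0.1377, 0.1581]
tcp_rot: [-3.14, 0.001, 1.192]
ft_force: [0.0, 0.3, -0.4]
gripper_width: 0.472
gripper_force: 0.0
```

Call:
play_rows:
  commands: "0.1 0 0 -40 0; 0.1 0 0 -80 0; 0.1 0 0 -80 0"

```text
clock: 6.32
ee_pos: [0.4796, 0.1382, 0.2411]
tcp_rot: [3.139, -0.004, 1.192]
ft_force: [0.2, -0.8, -0.5]
gripper_width: 0.551
gripper_force: 0.0
```

```bash
python3 go.py 0.5895 0.095 0.155; python3 - <<'E'
from workcell import robot
import cv2,numpy as np
c=robot.camera("side");np.savez("side1.npz",**c);cv2.imwrite("pics/c2.png",cv2.resize(c["frame"][130:330,220:420],(600,600)))
from h import *
for n in("side0","side1"):
    c=load(n);W=cloud(c);k=(W[...,:2]-[.5043,.1288])@np.array([.930,-.367]);l=(W[...,:2]-[.5043,.1288])@np.array([.367,.930])
    m=(W[...,2]>.178)&(W[...,2]<.194)&(abs(k)<.045)&(abs(l)<.012)
    print(n,m.sum(),W[m].mean(0),k[m].mean(),l[m].mean())
E
```

```text
t 6.325 tcp [0.4796 0.1382 0.2411] [179.8  -0.3  68.3] F [ 0.1674 -0.766  -0.5184] w 0.5511036043584139 gf 0.0
shift mm [  0.1 117.8  86.5]
turn about tool z -0.2
side0 88 [0.50402183 0.12982687 0.18847618] -0.0006355588612375559 0.0008528960918228488
side1 84 [0.47871165 0.14022735 0.1883082 ] -0.027991002154940447 0.0012365161940414763
```

View pics/c2.png

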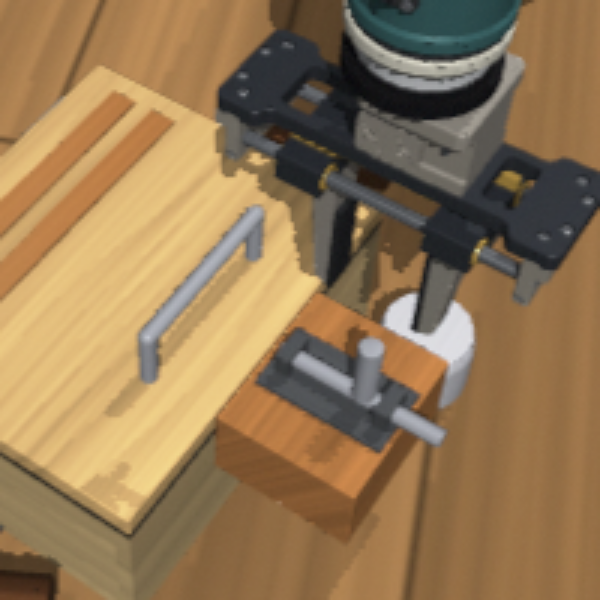

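The bolt is out by 27.4 mm plus its starting offset. The knob, at crop pixel (370,365), stands against the rear staple and the bolt's tip is clear of the lid. Next is the handle.

Call:
play_rows:
  commands: "0.1 0 60 0 0.2; 0.1 0 118 0 0.2; 0.1 0 118 0 0.2; 0.1 0 118 0 0.2"

```text
clock: 6.88
ee_pos: [0.5864, 0.0939, 0.2367]
tcp_rot: [-3.138, 0.002, 1.188]
ft_force: [0.3, 0.1, 0.6]
gripper_width: 0.549
gripper_force: 0.0
```

```bash
python3 go.py 0.5895 0.095 0.155
```

```text
t 6.875 tcp [0.5864 0.0939 0.2367] [-179.8    0.1   68.1] F [0.2786 0.1477 0.5967] w 0.5494116190262599 gf 0.0
shift mm [ 2.4  2.7 81.7]
turn about tool z -0.4
```

Call:
play_rows:
  commands: "0.1 1 1 45 0; 0.1 1 1 82 0; 0.1 1 1 82 0; 0.1 1 1 82 0"

```text
clock: 7.38
ee_pos: [0.5893, 0.095, 0.158]
tcp_rot: [3.141, -0.001, 1.189]
ft_force: [0.3, -0.1, -0.2]
gripper_width: 0.551
gripper_force: 0.0
```

Call:
play_rows:
  commands: "-1 0 0 0 0; -1 0 0 0 0; -1 0 0 0 0; -1 0 0 0 0; -1 0 0 0 0"
  newtons: 55

```text
clock: 8.0
ee_pos: [0.591, 0.0937, 0.157]
tcp_rot: [3.137, -0.001, 1.187]
ft_force: [4.3, -1.7, -2.1]
gripper_width: 0.117
gripper_force: 55.0
```

```bash
python3 go.py 0.5895 0.095 0.155
```

```text
t 8.0 tcp [0.591  0.0937 0.157 ] [179.7  -0.   68. ] F [ 4.3337 -1.7441 -2.0784] w 0.1169662198543151 gf 55.00172674655914
shift mm [ 0.6 -1.9  2. ]
turn about tool z -0.5
```

The bar is gripped. I lift it gently along its arc: up, with about 0.3 of the rise toward the hinge (tool +y).

Call:
play_rows:
  commands: "-1 0 0.5 -1.5 0; -1 0 1 -3 0; -1 0 1 -4 0; -1 0 1 -4 0"

```text
clock: 8.5
ee_pos: [0.5916, 0.0934, 0.1593]
tcp_rot: [3.138, 0.0, 1.188]
ft_force: [8.7, -0.8, -12.2]
gripper_width: 0.114
gripper_force: 55.0
```

Call:
play_rows:
  commands: "-1 0 0.5 -1.5 0; -1 0 1 -3 0; -1 0 1 -4 0; -1 0 1 -4 0"

```text
clock: 9.0
ee_pos: [0.5926, 0.093, 0.1627]
tcp_rot: [3.138, 0.001, 1.187]
ft_force: [10.9, -0.3, -16.4]
gripper_width: 0.111
gripper_force: 55.0
```

Call:
play_rows:
  commands: "-1 0 0.5 -1.5 0; -1 0 1 -3 0; -1 0 1.5 -4 0; -1 0 1.5 -4 0"

```text
clock: 9.5
ee_pos: [0.5943, 0.0923, 0.1678]
tcp_rot: [3.137, -0.0, 1.187]
ft_force: [8.5, -1.5, -10.6]
gripper_width: 0.117
gripper_force: 55.0
```

Call:
play_rows:
  commands: "-1 0 0.5 -1.5 0; -1 0 1 -3 0; -1 0 1.5 -4 0; -1 0 1.5 -4 0"

```text
clock: 10.0
ee_pos: [0.5956, 0.0918, 0.1717]
tcp_rot: [3.137, -0.0, 1.187]
ft_force: [9.8, -1.1, -11.3]
gripper_width: 0.113
gripper_force: 55.0
```

```bash
python3 go.py; python3 - <<'E'
from workcell import robot
import cv2
c=robot.camera("side");cv2.imwrite("pics/c3.png",cv2.resize(c["frame"][130:330,150:350],(600,600)))
E
```

```text
t 10.0 tcp [0.5956 0.0918 0.1717] [179.8  -0.   68. ] F [  9.7738  -1.1073 -11.3373] w 0.11286120016413825 gf 54.99560594558716
```

View pics/c3.png

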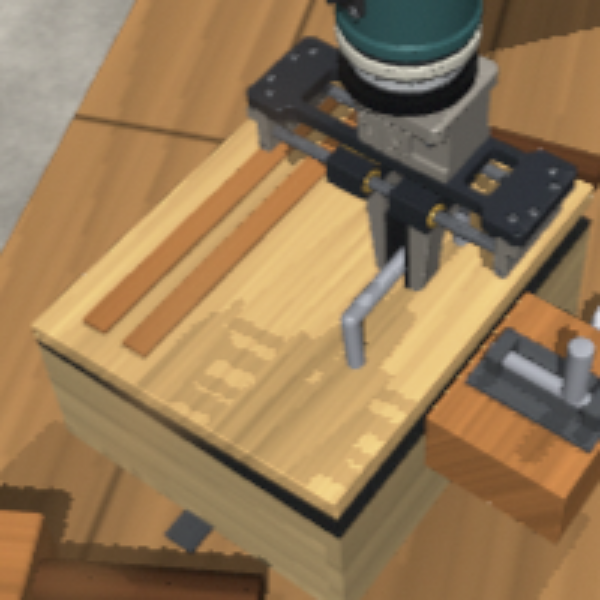

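The lid is open evenly, with a dark gap under its front edge (crop (340,520)). The bar is still in the gripper and the front edge has risen about 18 mm. I continue to about 40 mm.

Call:
play_rows:
  commands: "-1 0 1.5 -3 0; -1 0 3 -6 0; -1 0 4.5 -9 0; -1 0 6.5 -12 0; -1 0 6.5 -12 0"

```text
clock: 10.68
ee_pos: [0.5999, 0.09, 0.1833]
tcp_rot: [3.141, 0.001, 1.188]
ft_force: [5.2, 0.6, -9.4]
gripper_width: 0.116
gripper_force: 55.0
```

Call:
play_rows:
  commands: "-1 0 1 -3 0; -1 0 2 -5 0; -1 0 2 -5 0; -1 0 2 -5 0"

```text
clock: 11.18
ee_pos: [0.6021, 0.0891, 0.1885]
tcp_rot: [3.14, 0.001, 1.188]
ft_force: [5.7, -0.1, -8.7]
gripper_width: 0.112
gripper_force: 55.0
```

Call:
play_rows:
  commands: "-1 0 0 0 0; -1 0 0 0 0; -1 0 0 0 0; -1 0 0 0 0"

```text
clock: 11.68
ee_pos: [0.6021, 0.0892, 0.1884]
tcp_rot: [3.14, 0.0, 1.188]
ft_force: [6.2, 0.6, -9.9]
gripper_width: 0.114
gripper_force: 55.0
```

```bash
python3 go.py; python3 - <<'E'
from workcell import robot
import cv2,numpy as np
c=robot.camera("side");np.savez("side2.npz",**c);cv2.imwrite("pics/c4.png",cv2.resize(c["frame"][130:330,150:350],(600,600)))
from h import *
c=load("side2");W=cloud(c);d=W[...,:2]-[.5895,.095];bx=d@np.array([.930,-.367])-.075;by=d@np.array([.367,.930])
# lid top surface on the clear +y half
m=(abs(by-.11)<.03)&(bx>-.11)&(bx<.10)&(W[...,2]>.12)&(W[...,2]<.20)
f=np.polyfit(bx[m],W[...,2][m],1);print("lid slope -> angle",-np.arctan(f[0]),m.sum())
print(robot.sense()["qvel"].round(4))
E
```

```text
t 11.675 tcp [0.6021 0.0892 0.1884] [179.9   0.   68. ] F [ 6.2299  0.5962 -9.9132] w 0.11368581037306895 gf 54.97932314872742
lid slope -> angle 0.14796308786005616 2807
[ 0.0014 -0.0016  0.0018 -0.0018  0.0018  0.0006  0.0008]
```

View pics/c4.png

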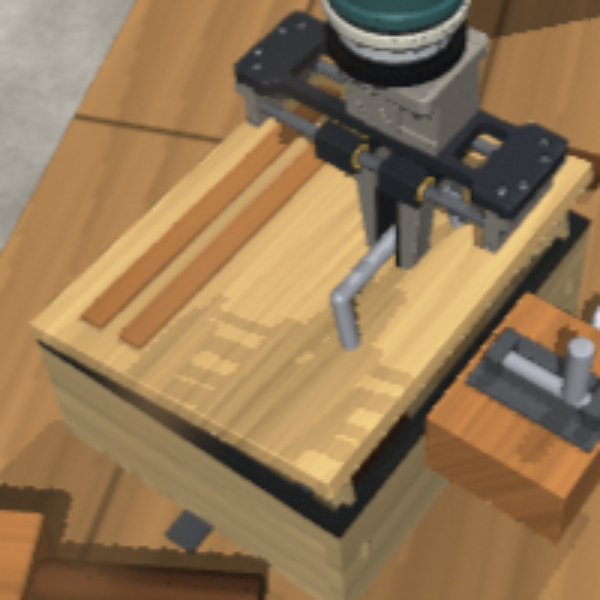

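The lid stands open, measured at 0.148 rad (TCP rise gives about 0.16). It is held by the bar at crop (400,245), it is steady, and the bolt is still drawn back at (578,375). I hand the job in.

```bash
python3 -c "
from workcell import robot
print(robot.job_done())"
```

```text
the job is handed in; nothing more can be done
None
```

I drew the bolt back to its stop, broke the lid's seal gently, and handed the job in with the gripper holding the lid steady at about 0.15 rad (front edge about 37–40 mm up); no verdict came back.

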